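Box the toy car and fit a lid from the stack

ROBOT

A 6-joint arm with a two-finger parallel gripper is mounted at the origin on the work surface. World frame = base frame: x ahead of the robot, y to its left, z up, the work surface at z = 0. Lengths are in mm, angles in rad, forces in N, time in s.
With the tool pointing down it reaches from about 350 to 850 mm from the base axis. Payload 8.1 kg.
Tool frame: the origin (TCP) lies at the very end of the fingers, on their centre line; the grasp point (between the pads) lies 19 mm behind it; z points along the fingers, y is the line along which they close (so a half turn about z gives the same grasp; the last joint's range is limited). The gripper opens to 85 mm and grips with 20 to 120 N. Pads are 22 mm wide; open, the fingers measure 114 mm over their backs; the gripper's body (76 mm by 85 mm) begins 54 mm behind the grasp point. The pads swing forward as they close: fully open they stand 13 mm farther back than shut.
Start: joints at [-1.378, 0.13, 1.488, -0, 1.523, -0.085], TCP at [164.565, -576.995, 231.292] pointing down, gripper open.
Joint ranges: [-2.96, 2.96], [-0.89, 2.26], [0.02, 2.5], [-1.34, 4.48], [0, 2.73], [-2.66, 2.66]. Speed limits (rad/s): [2.39, 2.39, 2.79, 3.14, 3.14, 3.14].

INTERFACE

Orientations are given as a unit quaternion [x, y, z, w].
In Python, from cell import monitor, viewer, bot gives the robot as it stands.
- The arm moves only by the tool drive_tool, never from a script. Its argument "motion" is text: rows parted by semicolons, each of 7 numbers parted by spaces: the turn, a rotation vector about the tool's x, y, z each as a share of 2 rad, from -1 to 1, then the shift along the tool's x, y, z each as a share of 0.03 m, from -1 to 1, then the opening, from -1 (shut) to 1 (fully open). A call has exactly 5 rows; each row shifts and turns the commanded pose from where the row before left it, along the tool's axes as they then stand; what a row does not reach is not made up. A row lasts 1/10 s, in which the tool goes at most 50 mm and 8.59 degrees, less where a joint would pass 70% of its speed; a pose out of reach is approached as far as the arm can. A call with a number of a shift or a turn outside -1 to 1 is refused whole. A call with a gripper value outside its range is refused whole. The fingers move at their own pace and stop on an object; "force" is the grip in N (left out, the last holds). Time passes only in rows, so rows that do not move let the fingers close, or fill a call up. It gives the time, the measured TCP pose, the force, the opening and the grip force at its end, in the units of the state.
- monitor.state(): the state, without advancing time (a new reading comes with each control period).
- viewer.camera(name): name is "scene" or "top" or "wrist"; returns (picture, depth): 384x512x3 uint8, blue, green, red; 384x512 float32, mm along the optical axis (not along the pixel's ray), 0 where there is no reading.
- viewer.calibration(name): a dict with "fx", "fy", "cx", "cy" (pixels), "origin" and "attitude" of the camera in the world; the wrist camera has in their place "T_tool_cam" (4x4, takes a point from camera to tool coordinates, whose origin is the TCP and whose axes are the flange's). Camera axes: x right, y down, z forward; pixel columns grow to the right and rows downward; lengths in mm; the calibration is good to about 2 mm. A picture is of the moment at which its call begins: read the wrist's pose just before it. calibration takes no time and is no camera call.
- bot.hand_in(): hands the job in; it is judged then, once.
The state is a dict: "time_s": time; "q": joint angles; "qd": joint speeds; "tau": joint torques, N m; "position": TCP position; "tcp_rot": TCP orientation; "ft_force": force on the tool from outside, world axes, zero at the start; "ft_torque": the same for the moment, N m; "grip_width": finger opening in mm; "grip_force": force on a finger pad.
Only numpy, scipy, OpenCV 4.12 (cv2) and the standard library are available. Lean on these libraries where they do the work, as an engineer would, in place of code of your own. Each camera call takes 0.05 s, during which the arm holds its last target. There are 200 camera calls.

TASK

Put the wooden toy car, on its wheels, into the open wooden box, and let go of it. Then take only the top lid from the stack on the sloping rack and lower it, without dropping it, onto the box so that it lies flat on both side walls, centred and square between the two raised end boards. Leave the other lids on the rack as they are, and do not knock over the glue bottle or the tin of brushes.

Things in the scene. Friction and masses are not known exactly. Their poses are not given: they have to be found in the camera images.
- car: loose toy car of bare wood, 90 g, 70 mm long (its x), 34 mm wide over the wheels (y), 34 mm high; origin on the ground under its centre, z up. Body 24 mm wide, up to z = 20 mm; on its middle a block-shaped cabin, 26 mm long (x), 28 mm wide (y), z = 20 to 34 mm. The wheels do not turn.
- box: loose open wooden box, 0.5 kg, outside 160 (its x) x 62 mm (y), inside 142 x 48 mm; origin at the centre of its underside, z up. Floor at z = 6 mm, long side walls (7 mm thick) up to z = 44 mm, end boards across x up to z = 56 mm. A lid lies on the side walls with 5 mm play at each end board and 3 mm overhang at each side, its centre at z = 48.5 mm.
- rack: fixed wooden rack, 160 x 92 mm; origin at the centre of its underside, x towards its high end, z up. Its board slopes up along x at 25 degrees, its surface at z = 52 mm at x = 0. The stack of four lids (36 mm thick) lies on it against a lip across the low end that stands out 34 mm from the board. The sides of the stack are free.
- lid_top: the top lid of the stack, loose, about 55 g: plain flat plywood lid, 132 (its x) x 68 (its y) x 9 mm (its z), origin at the centre of the panel; its z is normal to the panel, its x runs up the slope of the rack.
- lid_2: second lid from the top, directly below the top one, up to 6 mm shifted sideways against it: plain flat plywood lid, 132 (its x) x 68 (its y) x 9 mm (its z), origin at the centre of the panel; its z is normal to the panel, its x runs up the slope of the rack.
- lid_3: third lid from the top: plain flat plywood lid, 132 (its x) x 68 (its y) x 9 mm (its z), origin at the centre of the panel; its z is normal to the panel, its x runs up the slope of the rack.
- lid_4: lowest lid, lying on the rack's board: plain flat plywood lid, 132 (its x) x 68 (its y) x 9 mm (its z), origin at the centre of the panel; its z is normal to the panel, its x runs up the slope of the rack.
- glue: loose white glue bottle with an orange cap, 56 mm across, 150 mm high, standing; origin at the centre of its underside
- brush_tin: loose steel tin 72 mm across, 100 mm high, with brushes sticking out to 170 mm height, standing; origin at the centre of its underside

How it is judged (in metres and radians):
On the way, in this order (a step that is already met when the one before it is completed fails the run):
1. the car stands on the floor of the box, let go (x of car in the frame of box between -0.04 and 0.04 m and y of car in the frame of box between -0.014 and 0.014 m and z of car in the frame of box below 0.012 m and angle between car's own z axis and vertical below 0.15 rad and contact force between car and the fingers below 0.1 N), for 0.2 s.
2. the top lid, still between the fingers, is lowered to within 6 mm of its seat on the box (z of lid_top in the frame of box between 0.045 and 0.0545 m and horizontal distance between lid_top and box below 0.02 m and contact force between lid_top and the fingers above 0.3 N), for 0.06 s.
At the end, for the whole second after the job is handed in: Car upright (9 deg) on the box floor. Top lid on both side walls between the end boards: centre within 7 mm of the box's both ways, flat to 2 deg, square to 4.5 deg, seated. Other lids within 20 mm of their start, box level, bottle and tin standing, box and lid at rest (x of car in the frame of box between -0.04 and 0.04 m and y of car in the frame of box between -0.014 and 0.014 m and z of car in the frame of box below 0.012 m and angle between car's own z axis and vertical below 0.15 rad and x of lid_top in the frame of box between -0.007 and 0.007 m and y of lid_top in the frame of box between -0.007 and 0.007 m and z of lid_top in the frame of box between 0.046 and 0.0505 m and angle between the z axis of lid_top and the z axis of box, either way round below 0.035 rad and angle between the x axis of lid_top and the x axis of box, either way round below 0.08 rad and distance of each of lid_2, lid_3, lid_4 from where it was at the start of the episode below 0.02 m and angle between box's own z axis and vertical below 0.05 rad and linear speed of each of lid_top, box below 0.02 m/s and angle between each of glue, brush_tin's own z axis and vertical below 0.3 rad); the robot touches nothing.
It fails at once if the glue bottle is knocked over (angle between glue's own z axis and vertical above 0.6 rad).
It fails at once if the brush tin is knocked over (angle between brush_tin's own z axis and vertical above 0.6 rad).
It also fails if it takes over 64 s, if anything falls off the work surface, if the arm or the gripper's body presses on something with over 40 N, if the wrist force passes 120 N, or if a joint passes its speed limit or range.

## Working session

There is one attempt and no reset: what is moved stays moved. The work goes in short steps, Python scripts to look and compute and a tool call to move; the robot and the scene stay as the last step left them, time stands still between calls to the robot, and variables do not carry over. Pictures are saved under pics/ and viewed, at most 10 in all, crops included, and the job is handed in when it is done.

Besides the shell and the picture viewer there is one more tool, called by a JSON object that holds its "fn" and its "kwargs". drive_tool: Moves the arm, as the interface text tells. Its arguments: {"type":"object","properties":{"motion":{"type":"string"},"force":{"type":"number"}},"required":["motion"]}

```bash
mkdir -p pics; ls
cat > h.py <<'E'
import numpy as np, cv2
from scipy.spatial.transform import Rotation as R
from cell import monitor, viewer, bot
def grab(n):
    s=monitor.state(); im,d=viewer.camera(n); c=viewer.calibration(n)
    if n=='wrist':
        T=np.eye(4);T[:3,:3]=R.from_quat(s['tcp_rot']).as_matrix();T[:3,3]=s['position'];T=T@np.array(c['T_tool_cam'])
    else:
        T=np.eye(4);a=np.array(c['attitude']);T[:3,:3]=R.from_quat(a).as_matrix() if a.size==4 else a;T[:3,3]=c['origin']
    v,u=np.mgrid[:d.shape[0],:d.shape[1]]
    P=np.stack([(u-c['cx'])*d/c['fx'],(v-c['cy'])*d/c['fy'],d],-1)@T[:3,:3].T+T[:3,3]
    P[d==0]=np.nan
    return im,d,P,T,c
E
python3 - <<'E'
from h import *
print(monitor.state())
for n in ['scene','top']:
    im,d,P,T,c=grab(n); print(n,c); np.savez(n,im=im,d=d,P=P,T=T); cv2.imwrite(f'pics/{n}0.png',im)
print(viewer.calibration('wrist'))
E
```

```text
pics
{'time_s': 0.0, 'q': array([-1.37838905e+00,  1.31166079e-01,  1.48927948e+00,  4.84089287e-06,
        1.52299043e+00, -8.53795521e-02]), 'qd': array([-0.00097759,  0.00027085,  0.00121308, -0.0009399 , -0.00162376,
        0.00075666]), 'tau': array([ 1.06488151e-03, -5.69399178e+01, -5.00550091e+01, -3.34838860e-04,
        1.45219118e-02, -1.20096999e-05]), 'position': array([ 164.46696211, -576.45080895,  230.24137934]), 'tcp_rot': array([ 9.90369402e-01,  1.38447094e-01, -4.68845372e-05, -9.20481170e-04]), 'ft_force': array([-0.52641524, -0.31599633, -0.60025858]), 'ft_torque': array([ 0.03219988, -0.04939971, -0.03026118]), 'grip_force': 0.0, 'grip_width': 85.58640200209783}
scene {'fx': 368.45427383263996, 'fy': 368.45427383263996, 'cx': 248.12539738696861, 'cy': 192.4406947532781, 'origin': array([1133.81192283,  498.2475403 ,  623.7701457 ]), 'attitude': array([ 0.40080033,  0.80490128, -0.39257788, -0.19332779])}
top {'fx': 465.0005648648321, 'fy': 465.0005648648321, 'cx': 252.3006633570133, 'cy': 194.56849520880448, 'origin': array([ 379.73300483,  103.68819444, 1450.79399348]), 'attitude': array([-0.70217153,  0.7075184 , -0.05757658,  0.05529723])}
{'fx': 276.7417066162811, 'fy': 276.7417066162811, 'cx': 256.6291919497008, 'cy': 191.35812429689457, 'T_tool_cam': array([[ 3.39265911e-04, -9.54187205e-01, -2.99210066e-01,
         7.68668643e+01],
       [ 9.99999516e-01,  4.74842131e-05,  9.82443279e-04,
         2.82124402e-01],
       [-9.23227052e-04, -2.99210254e-01,  9.54186759e-01,
        -1.42449331e+02],
       [ 0.00000000e+00,  0.00000000e+00,  0.00000000e+00,
         1.00000000e+00]])}
```

View pics/top0.png

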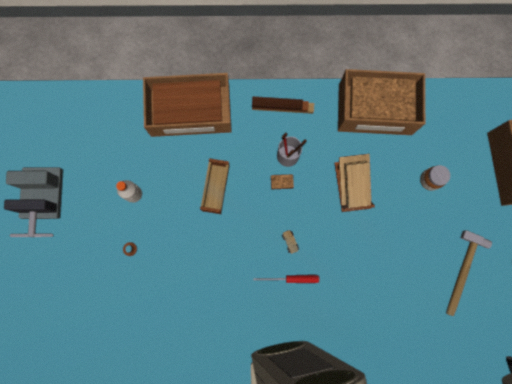

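View pics/scene0.png

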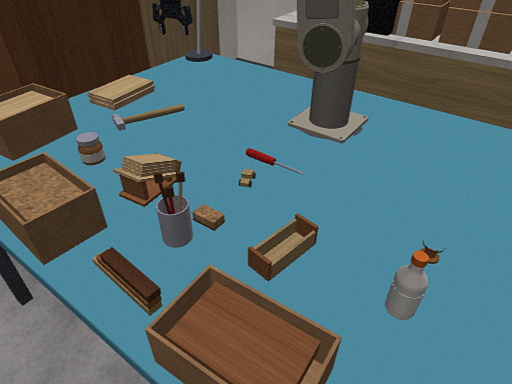

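Top view: car at (290,241), box at (215,186), rack with lids at (355,183), tin at (289,152), glue at (128,190). The scene view agrees with this.

Run:
```python
from h import *
z=np.load('top.npz');P=z['P']
def reg(u0,u1,v0,v1,zl,zh):
    Q=P[v0:v1,u0:u1].reshape(-1,3);Q=Q[(Q[:,2]>zl)&(Q[:,2]<zh)];return Q
print('table z',np.nanmedian(P[255:270,150:200,2]))
for n,a in dict(car=(275,306,226,258,8,60),carcab=(275,306,226,258,26,60),box=(195,235,152,220,30,80),boxend=(195,235,152,220,50,80),lid=(330,380,148,216,60,140),rackall=(330,380,148,216,15,140),tin=(272,310,130,168,80,200),block=(268,298,170,194,10,60),glue=(112,144,174,206,20,200)).items():
    Q=reg(*a)
    r=cv2.minAreaRect(Q[:,:2].astype(np.float32)); print(n,len(Q),np.round(r[0],1),np.round(r[1],1),round(r[2],1),'z',np.round(np.percentile(Q[:,2],[2,50,98]),1), 'corners',np.round(cv2.boxPoints(r)).astype(int).tolist())
Q=reg(338,376,150,214,75,150);Q=reg(338,376,150,214,60,150)
A=np.c_[Q[:,:2],np.ones(len(Q))]
co,*_=np.linalg.lstsq(A,Q[:,2],rcond=None)
for i in range(5):
    m=abs(A@co-Q[:,2])<4; co,*_=np.linalg.lstsq(A[m],Q[m,2],rcond=None)
print(co,'slope',np.degrees(np.arctan(np.hypot(*co[:2]))),'dir',np.degrees(np.arctan2(co[1],co[0])),m.sum())
r=cv2.minAreaRect(Q[m][:,:2].astype(np.float32));print(r)
```

```text
table z 0.8230166200312397
car 239 [462.9 -19. ] [81.3 72.4] 77.0 z [ 9.1 21.6 38.7] corners [[418, -50], [489, -67], [507, 13], [437, 29]]
carcab 85 [458.9 -19.3] [49.1 27.4] 24.7 z [26.3 34.2 40.9] corners [[431, -17], [442, -42], [487, -21], [475, 3]]
box 421 [636. 214.] [ 62.5 160.6] 80.3 z [31.2 46.2 60.6] corners [[552, 197], [710, 170], [720, 231], [562, 258]]
boxend 141 [636.2 213.8] [ 62.3 160.1] 80.1 z [50.3 56.1 62.6] corners [[552, 197], [710, 169], [720, 231], [563, 258]]
lid 1330 [ 642.5 -217.6] [156.2  93.4] 6.9 z [ 61.2  85.5 113.3] corners [[559, -181], [571, -273], [726, -255], [714, -162]]
rackall 1663 [ 639.7 -218.2] [161.5  95.5] 6.2 z [ 27.2  81.  112.8] corners [[554, -179], [565, -274], [725, -257], [715, -162]]
tin 260 [738.3 -15.9] [71.9 71.5] 31.5 z [ 80.9 101.8 174.5] corners [[689, -4], [726, -65], [788, -28], [750, 33]]
block 320 [646.5   2.9] [53.1 74.9] 3.5 z [12.  26.8 33.1] corners [[618, 39], [622, -36], [675, -33], [671, 42]]
glue 407 [616.1 468.1] [48.6 56.1] 55.3 z [ 28.  101.5 154. ] corners [[579, 464], [625, 432], [653, 472], [607, 504]]
[ 3.22845515e-01 -6.69385135e-02 -1.33964374e+02] slope 18.24800705141207 dir -11.71368490167609 361
((629.2555541992188, -218.52996826171875), (126.45687103271484, 68.74962615966797), 6.548628330230713)
```

```bash
cat >> h.py <<'E'
def down(yaw):  # tool pointing down, closing line (tool y) at world yaw [deg]
    a=np.radians(yaw); y=np.array([np.cos(a),np.sin(a),0]); z=np.array([0,0,-1.]); return np.stack([np.cross(y,z),y,z],1)
def plan(p,Rt,n,grip,p0=None,R0=None):
    s=monitor.state(); p0=np.array(s['position']) if p0 is None else p0; R0=R.from_quat(s['tcp_rot']).as_matrix() if R0 is None else R0
    w=R.from_matrix(R0.T@Rt).as_rotvec()/n; Rc=R0.copy(); pc=np.array(p0,float); d=np.array(p)-pc; rows=[]
    for i in range(n):
        want=np.array(p0)+d*(i+1)/n
        t=np.round(w/2,4); sh=np.round(Rc.T@(want-pc)/30,3)
        pc=pc+Rc@(sh*30); Rc=Rc@R.from_rotvec(t*2).as_matrix()
        rows.append(' '.join(f'{v:g}' for v in [*t,*sh,grip]))
    print('max turn deg/row',np.degrees(np.linalg.norm(w)),'shift/row',np.linalg.norm(d)/n)
    for i in range(0,n,5): print('; '.join(rows[i:i+5]))
    return pc,Rc
E
python3 - <<'E'
from h import *
plan([461,-19,160],down(30),25,1)
z=np.load('top.npz');cv2.imwrite('pics/c.png',cv2.resize(z['im'][220:262,265:320],None,fx=10,fy=10,interpolation=cv2.INTER_CUBIC))
E
```

```text
max turn deg/row 4.163293816783233 shift/row 25.414672081281054
-0 -0 -0.0363 0.584 -0.606 0.095 1; -0 -0 -0.0363 0.627 -0.562 0.095 1; -0 -0 -0.0363 0.665 -0.516 0.095 1; -0 -0 -0.0363 0.702 -0.465 0.094 1; -0 -0 -0.0363 0.733 -0.414 0.095 1
-0 -0 -0.0363 0.761 -0.359 0.095 1; -0 -0 -0.0363 0.786 -0.304 0.095 1; -0 -0 -0.0363 0.805 -0.245 0.095 1; -0 -0 -0.0363 0.821 -0.186 0.095 1; -0 -0 -0.0363 0.832 -0.127 0.095 1
-0 -0 -0.0363 0.839 -0.065 0.094 1; -0 -0 -0.0363 0.842 -0.005 0.095 1; -0 -0 -0.0363 0.84 0.057 0.095 1; -0 -0 -0.0363 0.834 0.117 0.095 1; -0 -0 -0.0363 0.823 0.178 0.095 1
-0 -0 -0.0363 0.807 0.236 0.095 1; -0 -0 -0.0363 0.789 0.295 0.095 1; -0 -0 -0.0363 0.765 0.351 0.094 1; -0 -0 -0.0363 0.738 0.406 0.095 1; -0 -0 -0.0363 0.706 0.458 0.095 1
-0 -0 -0.0363 0.671 0.508 0.095 1; -0 -0 -0.0363 0.633 0.556 0.095 1; -0 -0 -0.0363 0.59 0.599 0.095 1; -0 -0 -0.0363 0.546 0.642 0.094 1; -0 -0 -0.0363 0.497 0.679 0.095 1
```

View pics/c.png

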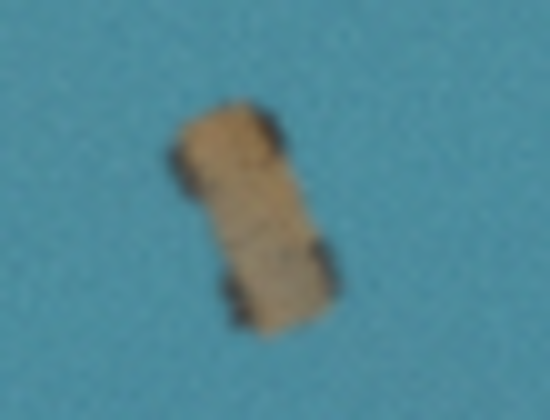

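The crop shows the car upright, with its long axis from about (215,130) to (290,325) and its wheels at the corners. Moving above it.

{"fn": "drive_tool", "kwargs": {"motion": "0 0 -0.036 0.58 -0.61 0.1 1; 0 0 -0.036 0.63 -0.56 0.1 1; 0 0 -0.036 0.67 -0.52 0.1 1; 0 0 -0.036 0.7 -0.47 0.1 1; 0 0 -0.036 0.73 -0.41 0.1 1"}}

```text
time_s: 0.6
position: [224.2, -464.2, 215.6]
tcp_rot: [0.949, 0.315, 0.0, -0.0]
ft_force: [0.1, -0.0, -0.7]
grip_width: 85.6
grip_force: 0.0
```

{"fn": "drive_tool", "kwargs": {"motion": "0 0 -0.036 0.76 -0.36 0.1 1; 0 0 -0.036 0.79 -0.3 0.1 1; 0 0 -0.036 0.81 -0.25 0.1 1; 0 0 -0.036 0.82 -0.19 0.1 1; 0 0 -0.036 0.83 -0.13 0.1 1"}}

```text
time_s: 1.1
position: [283.8, -352.7, 200.8]
tcp_rot: [0.877, 0.48, -0.0, -0.0]
ft_force: [0.6, 0.2, -0.8]
grip_width: 85.4
grip_force: 0.0
```

{"fn": "drive_tool", "kwargs": {"motion": "0 0 -0.036 0.84 -0.07 0.1 1; 0 0 -0.036 0.84 0 0.1 1; 0 0 -0.036 0.84 0.06 0.1 1; 0 0 -0.036 0.83 0.12 0.1 1; 0 0 -0.036 0.82 0.18 0.1 1"}}

```text
time_s: 1.6
position: [344.0, -242.0, 185.8]
tcp_rot: [0.777, 0.629, -0.0, -0.0]
ft_force: [0.5, -0.4, -0.6]
grip_width: 85.4
grip_force: 0.0
```

{"fn": "drive_tool", "kwargs": {"motion": "0 0 -0.036 0.81 0.24 0.1 1; 0 0 -0.036 0.79 0.3 0.1 1; 0 0 -0.036 0.77 0.35 0.1 1; 0 0 -0.036 0.74 0.41 0.1 1; 0 0 -0.036 0.71 0.46 0.1 1"}}

```text
time_s: 2.1
position: [404.9, -130.8, 170.8]
tcp_rot: [0.652, 0.758, -0.0, -0.0]
ft_force: [0.6, 0.5, -0.3]
grip_width: 85.4
grip_force: 0.0
```

{"fn": "drive_tool", "kwargs": {"motion": "0 0 -0.036 0.67 0.51 0.1 1; 0 0 -0.036 0.63 0.56 0.1 1; 0 0 -0.036 0.59 0.6 0.1 1; 0 0 -0.036 0.55 0.64 0.1 1; 0 0 -0.036 0.5 0.68 0.1 1"}}

```text
time_s: 2.6
position: [465.8, -20.1, 155.8]
tcp_rot: [0.506, 0.863, -0.0, -0.0]
ft_force: [0.2, -1.1, 1.9]
grip_width: 85.4
grip_force: 0.0
```

Run:
```python
from h import *
im,d,P,T,c=grab('wrist');np.savez('w1',im=im,P=P,d=d);cv2.imwrite('pics/w1.png',im)
near=np.hypot(P[...,0]-461,P[...,1]+19)<60
tz=np.nanmedian(P[near&(P[...,2]<8)][:,2]);print('table',tz)
for lo,hi in [(5,60),(28,45)]:
    m=near&(P[...,2]-tz>lo)&(P[...,2]-tz<hi)
    m=cv2.morphologyEx(m.astype(np.uint8),cv2.MORPH_OPEN,np.ones((3,3)))>0
    Q=P[m];r=cv2.minAreaRect(Q[:,:2].astype(np.float32));v,u=np.where(m)
    print(len(Q),r,np.percentile(Q[:,2],[5,50,95]),Q.mean(0),(u.min(),u.max(),v.min(),v.max()))
```

```text
table -0.037094239098081516
2051 ((463.21649169921875, -16.208480834960938), (69.72595977783203, 34.777320861816406), 21.647798538208008) [13.79267454 20.26306127 34.59649812] [462.1538271  -14.52578036  24.04553534] (np.int64(223), np.int64(290), np.int64(155), np.int64(194))
728 ((463.1129150390625, -15.896976470947266), (25.910242080688477, 28.359786987304688), 21.602188110351562) [32.57264146 33.90265146 34.92441952] [462.96624102 -15.28354106  33.81685737] (np.int64(242), np.int64(270), np.int64(165), np.int64(194))
```

View pics/w1.png

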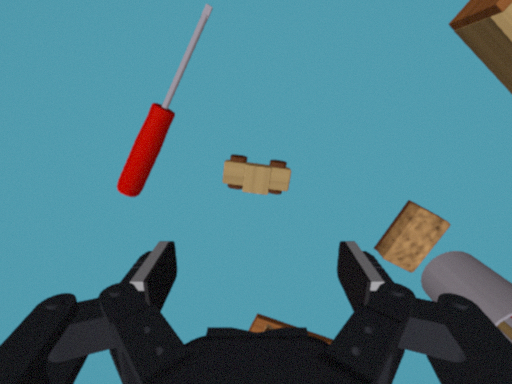

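The wrist view shows the car at (257,177). It measures 70 x 35 mm with a 26 x 28 mm cabin, centre (463.1, -16.0), yaw 21.6°.

Run:
```python
from h import *
print(monitor.state()['position']); plan([463.1,-16,22.5],down(21.6),5,0.3)
```

```text
[466.75962254 -17.37582676 155.37421885]
max turn deg/row 1.5851587407880863 shift/row 26.58634519558671
0.0001 -0.0002 0.0138 0.018 -0.018 0.886 0.3; 0.0001 -0.0002 0.0138 0.019 -0.017 0.886 0.3; 0.0001 -0.0002 0.0138 0.018 -0.019 0.886 0.3; 0.0001 -0.0002 0.0138 0.017 -0.018 0.885 0.3; 0.0001 -0.0002 0.0138 0.018 -0.019 0.886 0.3
```

{"fn": "drive_tool", "kwargs": {"motion": "0 0 0.014 0.02 -0.02 0.88 0.3; 0 0 0.014 0.02 -0.02 0.88 0.3; 0 0 0.014 0.02 -0.02 0.88 0.3; 0 0 0.014 0.02 -0.02 0.75 0.3; 0 0 0.014 0.02 -0.02 0 0.3"}}

```text
time_s: 3.15
position: [458.3, -19.3, 50.9]
tcp_rot: [0.567, 0.824, -0.002, -0.003]
ft_force: [-0.6, 0.5, 0.5]
grip_width: 55.6
grip_force: 0.0
```

Run:
```python
from h import *
im,d,P,T,c=grab('wrist');print(monitor.state()['position'])
near=np.hypot(P[...,0]-463,P[...,1]+16)<35
for lo,hi in [(28,40)]:
    m=near&(P[...,2]>lo)&(P[...,2]<hi)
    Q=P[m];r=cv2.minAreaRect(Q[:,:2].astype(np.float32));print(len(Q),r)
plan([463.1,-16,22.5],down(21.6),5,-1)
```

```text
[459.60832558 -19.44788143  52.96341382]
1756 ((463.0639953613281, -15.359134674072266), (25.985504150390625, 28.357114791870117), 21.13990592956543)
max turn deg/row 0.16256561429407304 shift/row 6.171221138348099
-0.0004 -0.0002 -0.0013 0.013 0.031 0.203 -1; -0.0004 -0.0002 -0.0013 0.012 0.03 0.203 -1; -0.0004 -0.0002 -0.0013 0.013 0.031 0.203 -1; -0.0004 -0.0002 -0.0013 0.013 0.03 0.203 -1; -0.0004 -0.0002 -0.0013 0.013 0.03 0.203 -1
```

{"fn": "drive_tool", "kwargs": {"motion": "0 0 0 0.02 0.05 0.35 0.2; 0 0 0 0.02 0.05 0.35 0.2; 0 0 0 0.02 0.05 0.3 0.2; 0 0 0 0 0 0 0.2; 0 0 0 0 0 0 -1", "force": 25}}

```text
time_s: 3.7
position: [465.1, -16.4, 24.4]
tcp_rot: [0.566, 0.824, -0.0, -0.0]
ft_force: [0.3, 0.6, -1.0]
grip_width: 38.1
grip_force: 0.0
```

{"fn": "drive_tool", "kwargs": {"motion": "0 0 0 0 0 0 -1; 0 0 0 0 0 0 -1; 0 0 0 0 0 0 -1; 0 0 0 0 0 0 -1; 0 0 0 0 0 0 -1"}}

```text
time_s: 4.2
position: [465.7, -16.5, 25.0]
tcp_rot: [0.566, 0.824, 0.0, 0.0]
ft_force: [-0.4, 0.2, 1.9]
grip_width: 25.1
grip_force: 28.8
```

Run:
```python
from h import *
plan([636,214,150],down(-10),15,-1)
```

```text
max turn deg/row 2.0682892323967663 shift/row 20.845390661117676
0 0 0.018 0.342 0.537 -0.277 -1; 0 0 0.018 0.362 0.525 -0.278 -1; 0 0 0.018 0.38 0.511 -0.277 -1; 0 0 0.018 0.398 0.498 -0.278 -1; 0 0 0.018 0.416 0.482 -0.277 -1
0 0 0.018 0.433 0.467 -0.278 -1; 0 0 0.018 0.449 0.452 -0.277 -1; 0 0 0.018 0.465 0.435 -0.278 -1; 0 0 0.018 0.481 0.418 -0.277 -1; 0 0 0.018 0.496 0.4 -0.278 -1
0 0 0.018 0.509 0.383 -0.277 -1; 0 0 0.018 0.523 0.363 -0.278 -1; 0 0 0.018 0.536 0.345 -0.277 -1; 0 0 0.018 0.548 0.325 -0.278 -1; 0 0 0.018 0.559 0.305 -0.277 -1
```

{"fn": "drive_tool", "kwargs": {"motion": "0 0 0.018 0.34 0.54 -0.35 -1; 0 0 0.018 0.36 0.53 -0.35 -1; 0 0 0.018 0.38 0.51 -0.35 -1; 0 0 0.018 0.4 0.5 -0.35 -1; 0 0 0.018 0.42 0.48 -0.35 -1"}}

```text
time_s: 4.7
position: [522.2, 61.2, 77.1]
tcp_rot: [0.639, 0.77, -0.0, -0.0]
ft_force: [0.5, -0.7, -1.4]
grip_width: 25.2
grip_force: 28.4
```

{"fn": "drive_tool", "kwargs": {"motion": "0 0 0.018 0.43 0.47 -0.3 -1; 0 0 0.018 0.45 0.45 -0.3 -1; 0 0 0.018 0.47 0.44 -0.3 -1; 0 0 0.018 0.48 0.42 -0.2 -1; 0 0 0.018 0.5 0.4 -0.2 -1"}}

```text
time_s: 5.2
position: [579.4, 138.2, 116.0]
tcp_rot: [0.705, 0.709, -0.0, -0.0]
ft_force: [0.9, -0.3, -0.5]
grip_width: 25.1
grip_force: 28.4
```

{"fn": "drive_tool", "kwargs": {"motion": "0 0 0.018 0.51 0.38 -0.2 -1; 0 0 0.018 0.52 0.36 -0.2 -1; 0 0 0.018 0.54 0.35 -0.2 -1; 0 0 0.018 0.55 0.33 -0.2 -1; 0 0 0.018 0.56 0.31 -0.2 -1"}}

```text
time_s: 5.7
position: [636.3, 215.0, 145.6]
tcp_rot: [0.766, 0.643, -0.001, -0.0]
ft_force: [-0.2, 0.1, -0.2]
grip_width: 25.3
grip_force: 28.4
```

{"fn": "drive_tool", "kwargs": {"motion": "0 0 0 0 0 0 -1; 0 0 0 0 0 0 -1; 0 0 0 0 0 0 -1; 0 0 0 0 0 0 -1; 0 0 0 0 0 0 -1"}}

```text
time_s: 6.2
position: [636.0, 213.9, 145.8]
tcp_rot: [0.766, 0.643, -0.0, -0.0]
ft_force: [-0.6, 0.2, -0.7]
grip_width: 25.0
grip_force: 28.4
```

```bash
cat > box.py <<'E'
from h import *
def box():
    im,d,P,T,c=grab('wrist')
    near=np.hypot(P[...,0]-636,P[...,1]-214)<105
    a=np.radians(-10);ex=np.array([np.cos(a),np.sin(a)]);ey=np.array([-ex[1],ex[0]])
    L=(P[...,:2]-[636,214])@np.stack([ex,ey],1)
    near&=(abs(L[...,0])<95)&(abs(L[...,1])<45)
    for lo,hi in [(40,60),(52,60)]:
        m=near&(P[...,2]>lo)&(P[...,2]<hi)
        m=cv2.morphologyEx(m.astype(np.uint8),cv2.MORPH_OPEN,np.ones((3,3)))>0
        Q=P[m];r=cv2.minAreaRect(Q[:,:2].astype(np.float32));print(len(Q),np.round(r[0],1),np.round(r[1],1),round(r[2],2),np.round(np.percentile(Q[:,2],[5,50,95]),1))
    return im,d,P,T,c
E
python3 - <<'E'
from box import *
im,d,P,T,c=box();print(monitor.state());cv2.imwrite('pics/w2.png',im)
E
```

```text
3589 [635.1 216. ] [ 62.1 160. ] 80.63 [42.3 45.6 56.6]
1472 [635.1 216. ] [ 61.6 160. ] 80.48 [53.9 55.8 57. ]
{'time_s': 6.25, 'q': array([ 2.48235128e-01,  3.70148378e-01,  1.36523856e+00, -1.58832858e-05,
        1.40655423e+00,  4.21587966e-01]), 'qd': array([ 0.00196065,  0.00173386, -0.00561433,  0.0013052 ,  0.00049329,
        0.00250658]), 'tau': array([ 1.40364713e-02, -6.84322143e+01, -4.92634857e+01,  2.41439002e-04,
        8.38162028e-03, -7.57125876e-03]), 'position': array([636.1327236 , 214.04913333, 145.96097463]), 'tcp_rot': array([ 7.65664189e-01,  6.43240483e-01, -1.60285981e-04, -6.88204041e-05]), 'ft_force': array([ 0.56594005,  0.14286391, -1.6328843 ]), 'ft_torque': array([-0.0154541 , -0.02019724, -0.0197093 ]), 'grip_force': 28.44708412885666, 'grip_width': 25.22749747750487}
```

View pics/w2.png

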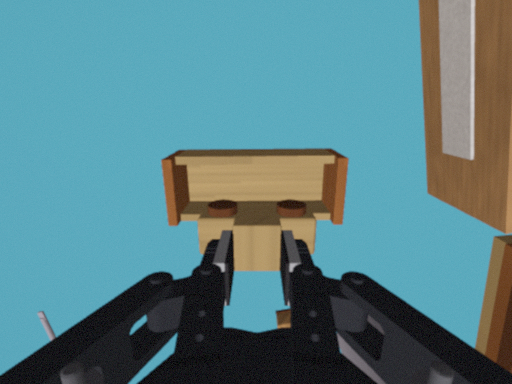

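The car is held level at about (257,240). The box is at (255,185), centre (635, 216), yaw -9.5°. Lowering the car.

{"fn": "drive_tool", "kwargs": {"motion": "0 0 -0.004 0.03 -0.04 0.6 -1; 0 0 0 0 0 0.8 -1; 0 0 0 0 0 0.8 -1; 0 0 0 0 0 0.6 -1; 0 0 0 0 0 0.4 -1"}}

```text
time_s: 6.75
position: [634.4, 215.2, 48.1]
tcp_rot: [0.763, 0.646, -0.001, -0.0]
ft_force: [-0.4, -0.2, -1.7]
grip_width: 25.3
grip_force: 28.4
```

{"fn": "drive_tool", "kwargs": {"motion": "0 0 0 0 0 0.2 -1; 0 0 0 0 0 0.2 -1; 0 0 0 0 0 0.1 -1; 0 0 0 0 0 0 -1; 0 0 0 0 0 0 -1"}}

```text
time_s: 7.25
position: [635.9, 215.8, 35.9]
tcp_rot: [0.763, 0.646, 0.001, 0.0]
ft_force: [0.4, -0.1, -1.0]
grip_width: 25.3
grip_force: 28.4
```

{"fn": "drive_tool", "kwargs": {"motion": "0 0 0 0 0 0.08 -1; 0 0 0 0 0 0.05 -1; 0 0 0 0 0 0 -1; 0 0 0 0 0 0 -1; 0 0 0 0 0 0 -1"}}

```text
time_s: 7.75
position: [635.3, 215.6, 31.2]
tcp_rot: [0.763, 0.646, -0.0, -0.0]
ft_force: [0.9, -0.6, -0.9]
grip_width: 24.8
grip_force: 28.4
```

{"fn": "drive_tool", "kwargs": {"motion": "0 0 0 0 0 0.03 -1; 0 0 0 0 0 0 -1; 0 0 0 0 0 0 0; 0 0 0 0 0 0 0; 0 0 0 0 0 0 0"}}

```text
time_s: 8.25
position: [635.4, 215.6, 30.2]
tcp_rot: [0.763, 0.646, 0.0, -0.0]
ft_force: [0.5, -0.3, 0.6]
grip_width: 42.8
grip_force: 0.0
```

{"fn": "drive_tool", "kwargs": {"motion": "0 0 0 0 0 0 0; 0 0 0 0 0 -0.3 0; 0 0 0 0 0 -0.6 0; 0 0 0 0 0 -0.8 0; 0 0 0 0 0 -0.8 0"}}

```text
time_s: 8.75
position: [635.7, 215.7, 107.8]
tcp_rot: [0.763, 0.646, 0.001, 0.0]
ft_force: [0.5, -0.4, 0.2]
grip_width: 42.6
grip_force: 0.0
```

{"fn": "drive_tool", "kwargs": {"motion": "0 0 0 0 0 -0.8 0; 0 0 0 0 0 -0.6 0; 0 0 0 0 0 0 0; 0 0 0 0 0 0 0; 0 0 0 0 0 0 0"}}

```text
time_s: 9.25
position: [634.6, 215.4, 146.2]
tcp_rot: [0.763, 0.646, -0.001, -0.0]
ft_force: [0.2, -0.4, -0.7]
grip_width: 42.6
grip_force: 0.0
```

Run:
```python
from box import *
im,d,P,T,c=box();print(monitor.state()['position'])
a=np.radians(-9.5);L=(P-[635.1,216,0])@np.array([[np.cos(a),np.sin(a),0],[-np.sin(a),np.cos(a),0],[0,0,1]]).T
m=(abs(L[...,0])<68)&(abs(L[...,1])<22)&(L[...,2]>37)&(L[...,2]<43);Q=L[m]
print(len(Q),cv2.minAreaRect(Q[:,:2].astype(np.float32)),np.percentile(Q[:,2],[5,50,95]))
tc=np.load('top.npz')['im']
plan([560,-30,230],down(-45),15,1)
```

```text
4487 [634.9 215.6] [ 62.8 160.4] 80.56 [42.4 44.5 56.6]
1477 [634.9 215.7] [ 62.4 160.4] 80.58 [53.7 55.9 57. ]
[634.41583278 215.39767585 145.73795215]
805 ((1.0204801559448242, 1.3327713012695312), (28.03893280029297, 25.76747703552246), 89.38128662109375) [38.82153416 39.93627908 41.0038476 ]
max turn deg/row 2.3697304086688806 shift/row 17.994792850160945
-0.0001 0.0001 0.0207 -0.565 -0.074 -0.187 1; -0.0001 0.0001 0.0207 -0.568 -0.05 -0.186 1; -0.0001 0.0001 0.0207 -0.569 -0.027 -0.187 1; -0.0001 0.0001 0.0207 -0.57 -0.004 -0.187 1; -0.0001 0.0001 0.0207 -0.57 0.021 -0.187 1
-0.0001 0.0001 0.0207 -0.568 0.044 -0.187 1; -0.0001 0.0001 0.0207 -0.566 0.067 -0.187 1; -0.0001 0.0001 0.0207 -0.563 0.091 -0.188 1; -0.0001 0.0001 0.0207 -0.558 0.114 -0.187 1; -0.0001 0.0001 0.0207 -0.553 0.137 -0.187 1
-0.0001 0.0001 0.0207 -0.547 0.16 -0.188 1; -0.0001 0.0001 0.0207 -0.539 0.183 -0.188 1; -0.0001 0.0001 0.0207 -0.532 0.204 -0.187 1; -0.0001 0.0001 0.0207 -0.523 0.227 -0.188 1; -0.0001 0.0001 0.0207 -0.512 0.248 -0.188 1
```

The car stands in the box, offset (1.0, 1.3) mm, cabin top at 40 mm. Next, a view over the rack.

{"fn": "drive_tool", "kwargs": {"motion": "0 0 0.021 -0.57 -0.07 -0.2 1; 0 0 0.021 -0.57 -0.05 -0.2 1; 0 0 0.021 -0.57 -0.03 -0.2 1; 0 0 0.021 -0.57 0 -0.2 1; 0 0 0.021 -0.57 0.02 -0.2 1"}}

```text
time_s: 9.8
position: [610.1, 132.0, 177.9]
tcp_rot: [0.828, 0.561, 0.0, 0.0]
ft_force: [0.4, -0.4, 0.6]
grip_width: 85.5
grip_force: 0.0
```

{"fn": "drive_tool", "kwargs": {"motion": "0 0 0.021 -0.57 0.04 -0.2 1; 0 0 0.021 -0.57 0.07 -0.2 1; 0 0 0.021 -0.56 0.09 -0.2 1; 0 0 0.021 -0.56 0.11 -0.2 1; 0 0 0.021 -0.55 0.14 -0.2 1"}}

```text
time_s: 10.3
position: [584.8, 50.5, 207.9]
tcp_rot: [0.882, 0.472, 0.0, 0.0]
ft_force: [-0.3, 0.8, -0.2]
grip_width: 85.7
grip_force: 0.0
```

{"fn": "drive_tool", "kwargs": {"motion": "0 0 0.021 -0.55 0.16 -0.2 1; 0 0 0.021 -0.54 0.18 -0.2 1; 0 0 0.021 -0.53 0.2 -0.2 1; 0 0 0.021 -0.52 0.23 -0.2 1; 0 0 0.021 -0.51 0.25 -0.2 1"}}

```text
time_s: 10.8
position: [559.4, -31.0, 237.8]
tcp_rot: [0.926, 0.377, 0.0, 0.0]
ft_force: [-0.3, -0.9, 0.1]
grip_width: 85.2
grip_force: 0.0
```

```bash
cat >> h.py <<'E'
def lidR(psi,slope=25):
    a,b=np.radians([psi,slope]); x=np.array([np.cos(a)*np.cos(b),np.sin(a)*np.cos(b),np.sin(b)]); ly=np.array([-np.sin(a),np.cos(a),0]); return np.stack([x,-ly,-np.cross(x,ly)],1)
E
python3 - <<'E'
from h import *
s=monitor.state();print(s['position'],s['q'])
plan([585,-222,205],lidR(6.5),15,1)
E
```

```text
[559.42291543 -30.95599324 237.79823387] [-1.46799192e-01  2.04361039e-02  1.59189334e+00  1.41311964e-05
  1.52919067e+00  6.51660329e-01]
max turn deg/row 3.0015832344078173 shift/row 13.034607596339168
-0.0048 0.014 0.0216 -0.256 0.344 0.073 1; -0.0048 0.014 0.0216 -0.242 0.354 0.069 1; -0.0048 0.014 0.0216 -0.229 0.363 0.066 1; -0.0048 0.014 0.0216 -0.215 0.372 0.064 1; -0.0048 0.014 0.0216 -0.2 0.381 0.061 1
-0.0048 0.014 0.0216 -0.185 0.388 0.059 1; -0.0048 0.014 0.0216 -0.17 0.396 0.059 1; -0.0048 0.014 0.0216 -0.155 0.402 0.057 1; -0.0048 0.014 0.0216 -0.138 0.408 0.058 1; -0.0048 0.014 0.0216 -0.123 0.413 0.057 1
-0.0048 0.014 0.0216 -0.106 0.417 0.059 1; -0.0048 0.014 0.0216 -0.09 0.421 0.06 1; -0.0048 0.014 0.0216 -0.073 0.424 0.061 1; -0.0048 0.014 0.0216 -0.056 0.426 0.064 1; -0.0048 0.014 0.0216 -0.04 0.427 0.066 1
```

{"fn": "drive_tool", "kwargs": {"motion": "-0.005 0.014 0.022 -0.26 0.34 0.07 1; -0.005 0.014 0.022 -0.24 0.35 0.07 1; -0.005 0.014 0.022 -0.23 0.36 0.07 1; -0.005 0.014 0.022 -0.22 0.37 0.06 1; -0.005 0.014 0.022 -0.2 0.38 0.06 1"}}

```text
time_s: 11.3
position: [567.8, -94.4, 226.7]
tcp_rot: [0.959, 0.272, 0.075, -0.003]
ft_force: [0.7, -0.2, 0.1]
grip_width: 85.3
grip_force: 0.0
```

{"fn": "drive_tool", "kwargs": {"motion": "-0.005 0.014 0.022 -0.19 0.39 0.06 1; -0.005 0.014 0.022 -0.17 0.4 0.06 1; -0.005 0.014 0.022 -0.16 0.4 0.06 1; -0.005 0.014 0.022 -0.14 0.41 0.06 1; -0.005 0.014 0.022 -0.12 0.41 0.06 1"}}

```text
time_s: 11.8
position: [576.0, -158.4, 215.5]
tcp_rot: [0.976, 0.162, 0.147, -0.006]
ft_force: [-0.6, 0.1, 0.3]
grip_width: 85.3
grip_force: 0.0
```

{"fn": "drive_tool", "kwargs": {"motion": "-0.005 0.014 0.021 -0.11 0.42 0.06 1; -0.005 0.014 0.021 -0.09 0.42 0.06 1; -0.005 0.014 0.021 -0.07 0.42 0.06 1; -0.005 0.014 0.021 -0.06 0.43 0.06 1; -0.005 0.014 0.021 -0.04 0.43 0.07 1"}}

```text
time_s: 12.3
position: [584.6, -222.1, 204.5]
tcp_rot: [0.974, 0.054, 0.218, -0.009]
ft_force: [0.1, -0.1, 0.8]
grip_width: 85.5
grip_force: 0.0
```

{"fn": "drive_tool", "kwargs": {"motion": "0 0 0 0 0 0 1; 0 0 0 0 0 0 1; 0 0 0 0 0 0 1; 0 0 0 0 0 0 1; 0 0 0 0 0 0 1"}}

```text
time_s: 12.8
position: [584.8, -220.5, 204.9]
tcp_rot: [0.974, 0.057, 0.217, -0.009]
ft_force: [0.3, -1.1, 0.1]
grip_width: 85.6
grip_force: 0.0
```

Run:
```python
from h import *
im,d,P,T,c=grab('wrist');s=monitor.state();print(s['position'],s['tcp_rot'])
np.savez('w3',P=P,im=im,d=d,T=T);cv2.imwrite('pics/w3.png',im)
m=(np.hypot(P[...,0]-636,P[...,1]+218)<90)&(P[...,2]>60)&(P[...,2]<160)
Q=P[m];A=np.c_[Q[:,:2],np.ones(len(Q))];rng=np.random.default_rng(0);best=0
for i in range(300):
    k=rng.choice(len(Q),3,False)
    try: co=np.linalg.solve(A[k],Q[k,2])
    except Exception: continue
    ok=abs(A@co-Q[:,2])<2
    if ok.sum()>best: best=ok.sum();B=ok
co,*_=np.linalg.lstsq(A[B],Q[B,2],rcond=None);B=abs(A@co-Q[:,2])<3
print(len(Q),B.sum(),co,np.degrees(np.arctan(np.hypot(*co[:2]))),np.degrees(np.arctan2(co[1],co[0])))
n=np.array([-co[0],-co[1],1]);n/=np.linalg.norm(n)
# unroll into plane coords, axes from slope dir
x=np.array([co[0],co[1],0]);x=x-n*(x@n);x/=np.linalg.norm(x);y=np.cross(n,x);o=np.array([636,-218,co@[636,-218,1]])
for h in (0,-9,-18):
    L=np.stack([(Q-o)@x,(Q-o)@y,(Q-o)@n],1);k=abs(L[:,2]-h)<2
    r=cv2.minAreaRect(L[k][:,:2].astype(np.float32));print(h,k.sum(),r,'centre world',o+x*r[0][0]+y*r[0][1])
print('x',x,'n',n)
```

```text
[ 584.83506716 -220.58346887  204.82886187] [ 0.97446384  0.05654972  0.21712028 -0.00900812]
9969 7675 [ 4.62132557e-01  5.11811197e-02 -1.93163138e+02] 24.936452342594986 6.319745639373362
0 7650 ((-9.626075744628906, 0.9796638488769531), (124.88543701171875, 68.10125732421875), 0.22253882884979248) centre world [ 627.21651118 -217.98711664   85.53720738]
-9 66 ((52.71223068237305, 2.043773651123047), (0.3195284307003021, 65.09727478027344), 0.310804158449173) centre world [ 683.28274574 -210.70717271  111.81983541]
-18 63 ((52.89522171020508, 1.3815803527832031), (0.29541531205177307, 66.0512924194336), 0.3449317514896393) centre world [ 683.52056141 -211.34707666  111.89698677]
x [0.90126556 0.09981504 0.4216128 ] n [-0.41905069 -0.04640981  0.90677596]
```

View pics/w3.png

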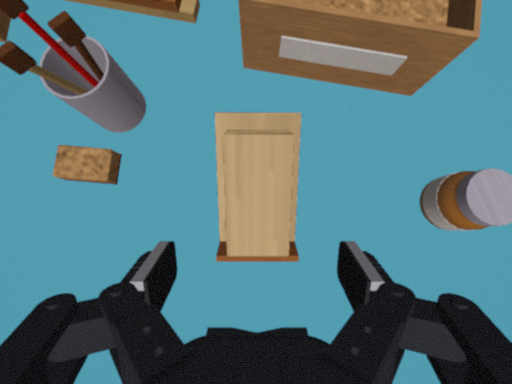

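The wrist view shows the top lid at (260,190), spanning v 131-256. Its low end was cut by my z filter; from the high end the centre is about (624, -218, 84) on the top surface. Now I check where the fingertips are at this opening.

Run:
```python
from h import *
z=np.load('w3.npz');P,T,d=z['P'],z['T'],z['d'];c=viewer.calibration('wrist')
Tt=T@np.linalg.inv(np.array(c['T_tool_cam']))
L=(P-Tt[:3,3])@Tt[:3,:3]
for sgn in (-1,1):
    m=(L[...,2]<15)&(L[...,2]>-60)&(sgn*L[...,1]>20)&(sgn*L[...,1]<75)&(abs(L[...,0])<30)
    Q=L[m];print(len(Q),'z pct',np.percentile(Q[:,2],[50,90,97,99,100]).round(1))
    k=Q[:,2]>np.percentile(Q[:,2],97)-2;print('tip',Q[k].min(0).round(1),Q[k].max(0).round(1))
x=np.array([.90126556,.09981504,.4216128]);n=np.array([-.41905069,-.04640981,.90677596])
cen=np.array([627.217,-217.987,85.537])-3.57*x;print('top centre',cen,'tcp->lid in tool',(cen-Tt[:3,3])@Tt[:3,:3])
# lid_2 side edges: points just below top lid sides
y=np.cross(n,x);M=np.stack([x,y,n],1);W=(P-cen)@M
for lo,hi in ((-2,2),(-12,-6),(-20,-12),(-30,-20)):
    k=(abs(W[...,0])<55)&(abs(W[...,1])<50)&(W[...,2]>lo)&(W[...,2]<hi);q=W[k];print(lo,hi,len(q),np.percentile(q[:,1],[1,5,95,99]).round(1) if len(q) else '')
plan(cen+n*25-0*x,lidR(6.5),5,1)
```

```text
2905 z pct [-40.8 -21.6 -16.5 -14.4 -12.6]
tip [-10.7 -49.1 -18.5] [ 12.  -41.8 -12.6]
2868 z pct [-40.5 -21.6 -16.5 -14.7 -12.3]
tip [-10.4  42.5 -18.5] [ 11.7  49.5 -12.3]
top centre [ 623.99948195 -218.34333969   84.0318423 ] tcp->lid in tool [-15.80583346   1.45195266 126.03957186]
-2 2 6710 [-33.1 -30.4  30.5  33.3]
-12 -6 0 
-20 -12 0 
-30 -20 0 
max turn deg/row 0.08330554606871957 shift/row 20.448184151391708
0.0006 -0.0002 0.0004 -0.105 0.01 0.673 1; 0.0006 -0.0002 0.0004 -0.104 0.011 0.674 1; 0.0006 -0.0002 0.0004 -0.104 0.012 0.673 1; 0.0006 -0.0002 0.0004 -0.104 0.013 0.674 1; 0.0006 -0.0002 0.0004 -0.104 0.013 0.673 1
```

{"fn": "drive_tool", "kwargs": {"motion": "0 0 0 -0.11 0.01 0.7 0.73; 0 0 0 -0.11 0.01 0.7 0.73; 0 0 0 -0.1 0.01 0.7 0.73; 0 0 0 -0.1 0.01 0.7 0.73; 0 0 0 -0.1 0.01 0.6 0.73"}}

```text
time_s: 13.35
position: [613.9, -219.4, 104.5]
tcp_rot: [0.975, 0.056, 0.217, -0.009]
ft_force: [0.3, -0.7, -0.6]
grip_width: 73.7
grip_force: 0.0
```

{"fn": "drive_tool", "kwargs": {"motion": "0 0 0 0 0 0 0.73; 0 0 0 0 0 0 0.73; 0 0 0 0 0 0 0.73; 0 0 0 0 0 0 0.73; 0 0 0 0 0 0 0.73"}}

```text
time_s: 13.85
position: [614.2, -220.3, 107.0]
tcp_rot: [0.974, 0.056, 0.218, -0.008]
ft_force: [-0.2, -0.9, -0.7]
grip_width: 74.0
grip_force: 0.0
```

```bash
cat > lid.py <<'E'
from h import *
im,d,P,T,c=grab('wrist');s=monitor.state();print(s['position'],s['tcp_rot'],s['grip_width'])
Tt=T@np.linalg.inv(np.array(c['T_tool_cam']));L=(P-Tt[:3,3])@Tt[:3,:3]
for sgn in (-1,1):
    m=(L[...,2]<2)&(L[...,2]>-60)&(sgn*L[...,1]>15)&(sgn*L[...,1]<75)&(abs(L[...,0])<30)
    Q=L[m];k=Q[:,2]>np.percentile(Q[:,2],97)-2;print('tip',np.percentile(Q[:,2],[97,99,100]).round(1),Q[k].min(0).round(1),Q[k].max(0).round(1))
m=(abs(L[...,0])<90)&(abs(L[...,1])<45)&(abs(L[...,2]-np.nanmedian(L[(abs(L[...,0])<60)&(abs(L[...,1])<25)&(L[...,2]>3)][:,2]))<5);Q=L[m]
A=np.c_[Q[:,:2],np.ones(len(Q))];B=np.ones(len(Q),bool)
for i in range(5): co,*_=np.linalg.lstsq(A[B],Q[B,2],rcond=None);B=abs(A@co-Q[:,2])<2
print('surface z in tool',co,B.sum());r=cv2.minAreaRect(Q[B][:,:2].astype(np.float32));print('rect',r, Q[B].min(0),Q[B].max(0))
E
python3 - <<'E'
from lid import *
cv2.imwrite('pics/w4.png',im)
E
```

```text
[ 614.07790761 -220.20147973  106.66583251] [ 0.974382    0.05611847  0.21761658 -0.00857033] 73.9473985051337
tip [-13.2 -10.7  -7.7] [-10.9 -48.3 -15.2] [ 11.8 -36.3  -7.7]
tip [-13.3 -10.8  -7.6] [-10.7  36.9 -15.3] [12.2 43.8 -7.6]
surface z in tool [7.44243922e-04 5.95757064e-03 2.50568329e+01] 19679
rect ((-4.1519012451171875, -0.172027587890625), (139.07809448242188, 88.93378448486328), 0.24958842992782593) [-73.82349908 -44.91804473  22.93849942] [65.37754643 43.99221254 27.22862122]
```

View pics/w4.png

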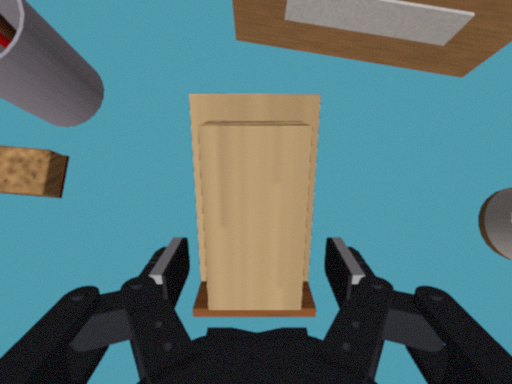

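The lid is centred under the fingers, edges at u 201-308, surface 25 mm ahead of the TCP. The tips are 7.6 mm behind the TCP at 74 mm opening, so about 6 mm at 68. Go in 38 mm, so that the tips end about 7 mm deep on the 9 mm lid.

{"fn": "drive_tool", "kwargs": {"motion": "0 0 0 0 -0.02 0.4 0.87; 0 0 0 0 0 0.35 0.87; 0 0 0 0 0 0.3 0.87; 0 0 0 0 0 0.22 0.87; 0 0 0 0 0 0 0.87"}}

```text
time_s: 14.4
position: [629.1, -216.9, 69.0]
tcp_rot: [0.975, 0.056, 0.216, -0.01]
ft_force: [0.6, 0.1, 0.2]
grip_width: 80.2
grip_force: 0.0
```

{"fn": "drive_tool", "kwargs": {"motion": "0 0 0 0 0 0 0.87; 0 0 0 0 0 0 0.87; 0 0 0 0 0 0 0.87; 0 0 0 0 0 0 0.87; 0 0 0 0 0 0 0.87"}}

```text
time_s: 14.9
position: [629.9, -217.8, 71.5]
tcp_rot: [0.974, 0.056, 0.217, -0.009]
ft_force: [-0.3, -0.8, -0.5]
grip_width: 80.0
grip_force: 0.0
```

Run:
```python
from lid import *
print(s['ft_force'])
k=(L[...,0]>15)&(L[...,0]<55)&(L[...,2]<-9)&(L[...,2]>-16)&(abs(L[...,1])<42);print('lid y',np.percentile(L[k][:,1],[0.5,99.5]),np.median(L[k][:,2]),k.sum())
```

```text
[ 629.84250658 -217.73293316   71.41492352] [ 0.97446874  0.05610239  0.21721896 -0.00889477] 79.79699848490596
tip [-13.  -12.6  -9.7] [-30.  -46.4 -15. ] [ 30.  -15.   -9.7]
tip [-12.7 -12.4  -9.9] [-30.   15.  -14.7] [30.  46.1 -9.9]
surface z in tool [0. 0. 0.] 0
  return np.nanmean(a, axis, out=out, keepdims=keepdims)
Traceback (most recent call last):
  File "lid.py", line 10, in <module>
    print('surface z in tool',co,B.sum());r=cv2.minAreaRect(Q[B][:,:2].astype(np.float32));print('rect',r, Q[B].min(0),Q[B].max(0))
                                                                                                           ~~~~~~~~^^^
ValueError: zero-size array to reduction operation minimum which has no identity
```

Lid surface 12.7 mm behind the TCP, as wanted. Closing.

{"fn": "drive_tool", "kwargs": {"motion": "0 0 0 0 0 0 0.55; 0 0 0 0 0 0 0.4; 0 0 0 0 0 0 0.4; 0 0 0 0 0 0 0.4; 0 0 0 0 0 0 0.4", "force": 30}}

```text
time_s: 15.45
position: [629.7, -217.8, 71.6]
tcp_rot: [0.974, 0.056, 0.217, -0.009]
ft_force: [-4.8, 0.2, 5.8]
grip_width: 67.0
grip_force: 32.7
```

Run:
```python
from h import *
im,d,P,T,c=grab('wrist');s=monitor.state();print(s['position'],s['tcp_rot'],s['grip_width'],s['grip_force'],s['ft_force'])
Tt=T@np.linalg.inv(np.array(c['T_tool_cam']));L=(P-Tt[:3,3])@Tt[:3,:3]
k=(L[...,0]>20)&(L[...,0]<75)&(L[...,2]<-5)&(L[...,2]>-20)&(abs(L[...,1])<31);Q=L[k];print(len(Q),np.median(Q[:,2]),Q.max(0),np.linalg.lstsq(np.c_[Q[:,:2],np.ones(len(Q))],Q[:,2],rcond=None)[0])
```

```text
[ 629.69257589 -217.77137738   71.52109219] [ 0.97450165  0.05613727  0.2170592  -0.00896904] 67.13943013802096 32.70089149475098 [-4.63757301  0.43233951  5.12659173]
12265 -13.635174707587622 [66.46386522 30.99703812 -5.0064427 ] [ 1.06164945e-02  5.44357061e-03 -1.40538875e+01]
```

{"fn": "drive_tool", "kwargs": {"motion": "0 0 0 0 0 -0.05 0.4; 0 0 0 0.02 0 -0.1 0.4; 0 0 0 0.02 0 -0.2 0.4; 0 0 0 0 0 -0.3 0.4; 0 0 0 0 0 -0.4 0.4"}}

```text
time_s: 16.0
position: [617.0, -218.6, 100.4]
tcp_rot: [0.975, 0.056, 0.217, -0.009]
ft_force: [-0.8, 0.2, -0.3]
grip_width: 66.9
grip_force: 34.1
```

{"fn": "drive_tool", "kwargs": {"motion": "0 0 0 0 0 -0.6 0.4; 0 0 0 0 0 -0.7 0.4; 0 0 0 0 0 -0.7 0.4; 0 0 0 0 0 -0.6 0.4; 0 0 0 0 0 0 0.4"}}

```text
time_s: 16.5
position: [585.5, -223.5, 175.3]
tcp_rot: [0.974, 0.056, 0.219, -0.007]
ft_force: [-0.6, -1.0, -0.2]
grip_width: 67.1
grip_force: 34.1
```

```bash
cat > held.py <<'E'
from h import *
im,d,P,T,c=grab('wrist');s=monitor.state();print(s['position'].round(1),s['tcp_rot'].round(4),s['grip_width'],s['grip_force'],s['ft_force'].round(1))
Tt=T@np.linalg.inv(np.array(c['T_tool_cam']));L=(P-Tt[:3,3])@Tt[:3,:3]
k=(L[...,0]>10)&(L[...,0]<80)&(L[...,2]<0)&(L[...,2]>-28)&(abs(L[...,1])<28);Q=L[k]
B=np.ones(len(Q),bool);A=np.c_[Q[:,:2],np.ones(len(Q))]
for t in (6,3,2,2): co,*_=np.linalg.lstsq(A[B],Q[B,2],rcond=None);B=abs(A@co-Q[:,2])<t
pl=abs(L[...,0]*co[0]+L[...,1]*co[1]+co[2]-L[...,2])<2.5
q=L[pl&(abs(L[...,1])<45)&(L[...,0]>25)&(L[...,0]<80)]
print('slopes deg',np.degrees(co[:2]).round(2),'z0',co[2].round(2),'far end x',np.percentile(q[:,0],[99,99.8]).round(1))
E
python3 - <<'E'
from held import *
for a,b in ((28,40),(40,52),(52,62)):
    e=q[(q[:,0]>a)&(q[:,0]<b)];print(a,np.percentile(e[:,1],[0.3,99.7]).round(2))
cv2.imwrite('pics/w5.png',im)
E
```

```text
[ 585.3 -223.   173.3] [ 0.9742  0.056   0.2186 -0.0077] 66.77353668777972 34.09857451915741 [ 0.7 -0.3 -0.6]
slopes deg [0.19 0.32] z0 -13.71 far end x [66.1 66.2]
28 [-33.14  33.98]
40 [-33.23  34.04]
52 [-33.22  34.2 ]
```

View pics/w5.png

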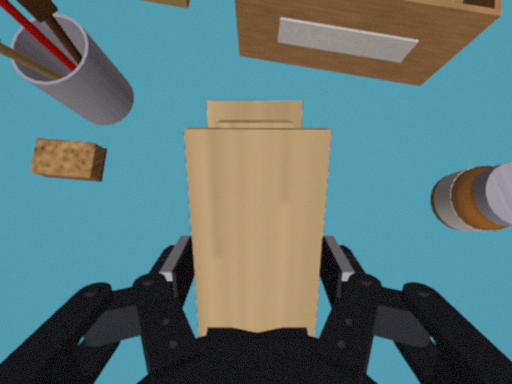

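The top lid alone is held, flat, centred to 0.4 mm, at (258,230). The rest of the stack is still on the rack. Carrying it towards the box.

Run:
```python
from h import *
p,Rc=plan([555,-60,235],down(-93),10,0.4)
plan([634.9,215.7,150],down(-99.43),15,0.4,p,Rc)
```

```text
max turn deg/row 2.70021655417253 shift/row 17.692309532096083
-0.0014 -0.022 0.0082 0.055 -0.549 -0.207 0.4; -0.0014 -0.022 0.0082 0.036 -0.55 -0.211 0.4; -0.0014 -0.022 0.0082 0.018 -0.549 -0.214 0.4; -0.0014 -0.022 0.0082 -0 -0.549 -0.215 0.4; -0.0014 -0.022 0.0082 -0.019 -0.549 -0.217 0.4
-0.0014 -0.022 0.0082 -0.037 -0.547 -0.217 0.4; -0.0014 -0.022 0.0082 -0.056 -0.545 -0.216 0.4; -0.0014 -0.022 0.0082 -0.075 -0.545 -0.215 0.4; -0.0014 -0.022 0.0082 -0.092 -0.542 -0.213 0.4; -0.0014 -0.022 0.0082 -0.111 -0.539 -0.21 0.4
max turn deg/row 0.42989094819136175 shift/row 19.958672834408777
0 -0 0.0038 0.145 -0.621 0.188 0.4; 0 -0 0.0038 0.141 -0.623 0.189 0.4; 0 -0 0.0038 0.136 -0.623 0.188 0.4; 0 -0 0.0038 0.131 -0.625 0.189 0.4; 0 -0 0.0038 0.126 -0.625 0.188 0.4
0 -0 0.0038 0.122 -0.626 0.189 0.4; 0 -0 0.0038 0.116 -0.628 0.188 0.4; 0 -0 0.0038 0.112 -0.628 0.188 0.4; 0 -0 0.0038 0.108 -0.629 0.189 0.4; 0 -0 0.0038 0.102 -0.629 0.188 0.4
0 -0 0.0038 0.098 -0.631 0.189 0.4; 0 -0 0.0038 0.093 -0.631 0.188 0.4; 0 -0 0.0038 0.088 -0.632 0.189 0.4; 0 -0 0.0038 0.083 -0.633 0.188 0.4; 0 -0 0.0038 0.079 -0.633 0.188 0.4
```

{"fn": "drive_tool", "kwargs": {"motion": "-0.001 -0.022 0.008 0.06 -0.55 -0.21 0.4; -0.001 -0.022 0.008 0.04 -0.55 -0.21 0.4; -0.001 -0.022 0.008 0.02 -0.55 -0.21 0.4; -0.001 -0.022 0.008 0 -0.55 -0.21 0.4; -0.001 -0.022 0.008 -0.02 -0.55 -0.21 0.4"}}

```text
time_s: 17.05
position: [569.3, -139.6, 200.7]
tcp_rot: [0.994, 0.016, 0.107, -0.007]
ft_force: [0.9, 0.5, -1.2]
grip_width: 67.0
grip_force: 34.1
```

{"fn": "drive_tool", "kwargs": {"motion": "-0.002 -0.022 0.008 -0.04 -0.55 -0.21 0.4; -0.002 -0.022 0.008 -0.06 -0.55 -0.21 0.4; -0.002 -0.022 0.008 -0.07 -0.54 -0.21 0.4; -0.002 -0.022 0.008 -0.09 -0.54 -0.21 0.4; -0.001 -0.022 0.01 -0.11 -0.54 -0.21 0.4"}}

```text
time_s: 17.55
position: [554.2, -58.1, 231.2]
tcp_rot: [1.0, -0.026, -0.003, -0.0]
ft_force: [0.4, 0.2, -0.2]
grip_width: 67.0
grip_force: 34.1
```

{"fn": "drive_tool", "kwargs": {"motion": "0 0 0.004 0.14 -0.62 0.15 0.4; 0 0 0.004 0.14 -0.62 0.15 0.4; 0 0 0.004 0.14 -0.62 0.15 0.4; 0 0 0.004 0.13 -0.63 0.15 0.4; 0 0 0.004 0.13 -0.63 0.15 0.4"}}

```text
time_s: 18.05
position: [580.9, 33.9, 208.0]
tcp_rot: [0.999, -0.045, -0.002, -0.0]
ft_force: [0.0, 0.1, -0.6]
grip_width: 66.9
grip_force: 34.1
```

{"fn": "drive_tool", "kwargs": {"motion": "0 0 0.004 0.12 -0.63 0.15 0.4; 0 0 0.004 0.12 -0.63 0.15 0.4; 0 0 0.004 0.11 -0.63 0.15 0.4; 0 0 0.004 0.11 -0.63 0.15 0.4; 0 0 0.004 0.1 -0.63 0.15 0.4"}}

```text
time_s: 18.55
position: [607.5, 126.1, 185.4]
tcp_rot: [0.998, -0.065, -0.002, -0.0]
ft_force: [-0.4, -0.2, -1.3]
grip_width: 67.1
grip_force: 34.1
```

{"fn": "drive_tool", "kwargs": {"motion": "0 0 0.004 0.1 -0.63 0.2 0.4; 0 0 0.004 0.09 -0.63 0.2 0.4; 0 0 0.003 0.09 -0.63 0.2 0.4; 0 0 0.003 0.08 -0.63 0.2 0.4; 0 0 0.003 0.08 -0.63 0.2 0.4"}}

```text
time_s: 19.05
position: [634.1, 217.6, 155.1]
tcp_rot: [0.997, -0.082, -0.002, 0.0]
ft_force: [0.2, 0.2, -1.0]
grip_width: 66.7
grip_force: 34.1
```

{"fn": "drive_tool", "kwargs": {"motion": "0 0 0 0 0 0 0.4; 0 0 0 0 0 0 0.4; 0 0 0 0 0 0 0.4; 0 0 0 0 0 0 0.4; 0 0 0 0 0 0 0.4"}}

```text
time_s: 19.55
position: [634.7, 216.0, 157.5]
tcp_rot: [0.997, -0.083, -0.001, -0.0]
ft_force: [-0.2, -0.1, -0.7]
grip_width: 66.8
grip_force: 34.1
```

Run:
```python
from held import *
W=P
near=(np.hypot(W[...,0]-634.9,W[...,1]-215.7)<110)&(W[...,2]>40)&(W[...,2]<60)
Q=W[near];print('box seen',len(Q),Q.min(0),Q.max(0)) if near.any() else None
cv2.imwrite('pics/w6.png',im)
cen=Tt[:3,3]+Tt[:3,:3]@np.array([0.2,0.4,-9.2]);print('lid centre',cen)
Rt=down(-99.43);print('lvl',np.degrees(R.from_matrix(Tt[:3,:3].T@Rt).as_rotvec()))
print('shift tool',(np.array([634.9,215.7,48.5])-cen)@Tt[:3,:3])
```

```text
[634.7 216.1 157.5] [ 9.966e-01 -8.260e-02 -1.100e-03 -2.000e-04] 66.77398339952236 34.08315896987915 [ 0.7  0.  -0.6]
slopes deg [0.15 0.28] z0 -13.87 far end x [66.3 66.4]
box seen 1077 [686.46451916 172.46532504  40.05948162] [718.34855048 236.74634581  58.22194973]
lid centre [634.89018752 215.60571348 166.72385353]
lvl [-0.00924321  0.12456216 -0.05580292]
shift tool [ 2.51169663e-01 -7.56672109e-02  1.18223601e+02]
```

View pics/w6.png

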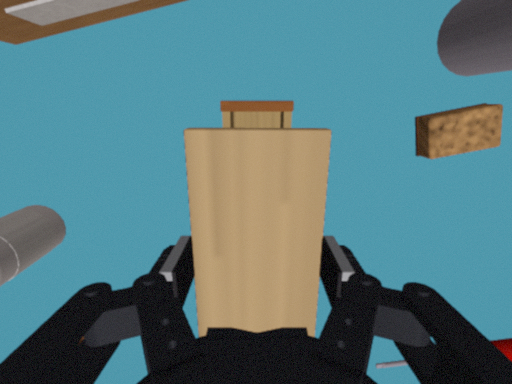

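The lid is level over the box; the far end board is visible at (257,105). Lowering to just above the boards, then checking alignment.

{"fn": "drive_tool", "kwargs": {"motion": "0 0.001 0 0.01 0 0.7 0.4; 0 0 0 0 0 0.8 0.4; 0 0 0 0 0 0.8 0.4; 0 0 0 0 0 0.6 0.4; 0 0 0 0 0 0.2 0.4"}}

```text
time_s: 20.1
position: [633.1, 216.0, 61.4]
tcp_rot: [0.997, -0.082, -0.002, 0.001]
ft_force: [0.3, -0.2, -1.5]
grip_width: 67.1
grip_force: 34.1
```

{"fn": "drive_tool", "kwargs": {"motion": "0 0 0 0 0 0 0.4; 0 0 0 0 0 0 0.4; 0 0 0 0 0 0 0.4; 0 0 0 0 0 0 0.4; 0 0 0 0 0 0 0.4"}}

```text
time_s: 20.6
position: [635.2, 216.8, 65.0]
tcp_rot: [0.997, -0.082, 0.0, -0.0]
ft_force: [-0.6, -0.2, -0.8]
grip_width: 67.1
grip_force: 34.1
```

Run:
```python
from held import *
k=(L[...,0]>66)&(L[...,0]<95)&(abs(L[...,1])<50)&(P[...,2]>52)&(P[...,2]<60)
Q=L[k];print('end board (tool)',len(Q),cv2.minAreaRect(Q[:,:2].astype(np.float32)),Q.min(0),Q.max(0))
for a,b in ((28,40),(52,62)):
    e=q[(q[:,0]>a)&(q[:,0]<b)];print(a,np.percentile(e[:,1],[0.3,99.7]).round(2))
cen=Tt[:3,3]+Tt[:3,:3]@np.array([0.2,0.4,-9.2]);print('lid centre',cen,'shift tool',(np.array([634.9,215.7,48.5])-cen)@Tt[:3,:3])
```

```text
[635.1 216.8  64.8] [ 9.966e-01 -8.230e-02  1.000e-04 -2.000e-04] 66.88729948239138 34.06591594219208 [ 0.5 -0.5 -0.9]
slopes deg [0.19 0.27] z0 -13.9 far end x [66.3 66.4]
end board (tool) 2099 ((75.48316955566406, 0.8231697082519531), (61.91960144042969, 8.642265319824219), 89.98562622070312) [ 71.16018083 -30.13745962   6.88998962] [79.81184127 31.78366479 11.40821781]
28 [-33.23  33.79]
52 [-33.31  33.85]
lid centre [635.37189376 216.3364497   74.22862045] shift tool [-0.37320073  0.71766695 25.72810404]
```

Aligned with the end board to within 0.5 mm and square. Lowering.

{"fn": "drive_tool", "kwargs": {"motion": "0 0 0 -0.01 0.02 0.25 0.4; 0 0 0 0 0 0.2 0.4; 0 0 0 0 0 0.15 0.4; 0 0 0 0 0 0.1 0.4; 0 0 0 0 0 0 0.4"}}

```text
time_s: 21.15
position: [633.7, 215.9, 42.0]
tcp_rot: [0.997, -0.082, -0.001, 0.0]
ft_force: [0.3, -0.2, -1.5]
grip_width: 67.2
grip_force: 34.1
```

{"fn": "drive_tool", "kwargs": {"motion": "0 0 0 0 0 0.04 0.4; 0 0 0 0 0 0.03 0.4; 0 0 0 0 0 0 0.4; 0 0 0 0 0 0 0.4; 0 0 0 0 0 0 0.4"}}

```text
time_s: 21.65
position: [634.4, 216.1, 41.2]
tcp_rot: [0.997, -0.082, -0.0, -0.0]
ft_force: [-1.0, 0.1, -0.9]
grip_width: 67.0
grip_force: 34.1
```

{"fn": "drive_tool", "kwargs": {"motion": "0 0 0 0 0 0.02 0.4; 0 0 0 0 0 0.02 0.4; 0 0 0 0 0 0 0.4; 0 0 0 0 0 0 0.4; 0 0 0 0 0 0 0.4"}}

```text
time_s: 22.15
position: [634.3, 216.1, 39.8]
tcp_rot: [0.997, -0.082, -0.0, -0.0]
ft_force: [-0.4, -0.5, -0.7]
grip_width: 66.6
grip_force: 34.1
```

{"fn": "drive_tool", "kwargs": {"motion": "0 0 0 0 0 0.02 0.4; 0 0 0 0 0 0 0.4; 0 0 0 0 0 0 0.4; 0 0 0 0 0 0 0.4; 0 0 0 0 0 0 0.4"}}

```text
time_s: 22.65
position: [634.3, 216.1, 39.2]
tcp_rot: [0.997, -0.082, -0.0, -0.0]
ft_force: [-0.2, 0.5, -1.0]
grip_width: 66.9
grip_force: 34.1
```

{"fn": "drive_tool", "kwargs": {"motion": "0 0 0 0 0 0.02 0.4; 0 0 0 0 0 0 0.4; 0 0 0 0 0 0 0.4; 0 0 0 0 0 0 0.4; 0 0 0 0 0 0 0.4"}}

```text
time_s: 23.15
position: [634.4, 216.1, 39.2]
tcp_rot: [0.997, -0.082, -0.0, -0.0]
ft_force: [-3.6, 0.0, 5.3]
grip_width: 66.3
grip_force: 34.7
```

Contact at 5 N: seated. Releasing.

{"fn": "drive_tool", "kwargs": {"motion": "0 0 0 0 0 0 0.6; 0 0 0 0 0 0 0.65; 0 0 0 0 0 0 0.7; 0 0 0 0 0 0 0.8; 0 0 0 0 0 0 0.9"}}

```text
time_s: 23.65
position: [634.2, 216.1, 38.4]
tcp_rot: [0.997, -0.082, -0.0, -0.0]
ft_force: [0.1, 0.5, 0.3]
grip_width: 81.1
grip_force: 0.0
```

{"fn": "drive_tool", "kwargs": {"motion": "0 0 0 0 0 0 0.95; 0 0 0 0 0 -0.1 0.95; 0 0 0 0 0 -0.3 0.95; 0 0 0 0 0 -0.5 0.95; 0 0 0 0 0 -0.8 0.95"}}

```text
time_s: 24.15
position: [633.5, 215.9, 89.7]
tcp_rot: [0.997, -0.082, -0.001, 0.0]
ft_force: [-0.6, -0.1, -0.7]
grip_width: 83.3
grip_force: 0.0
```

{"fn": "drive_tool", "kwargs": {"motion": "0 0 0 0 0 -1 0.95; 0 0 0 0 0 -1 0.95; 0 0 0 0 0 -0.6 0.95; 0 0 0 0 0 0 0.95; 0 0 0 0 0 0 0.95"}}

```text
time_s: 24.65
position: [634.9, 216.2, 169.0]
tcp_rot: [0.997, -0.082, 0.001, -0.0]
ft_force: [-0.7, -0.5, -0.6]
grip_width: 83.5
grip_force: 0.0
```

Run:
```python
from h import *
im,d,P,T,c=grab('wrist');print(monitor.state()['position'])
a=np.radians(-9.43);M=np.array([[np.cos(a),np.sin(a),0],[-np.sin(a),np.cos(a),0],[0,0,1]]);W=(P-[634.9,215.7,0])@M.T
k=(abs(W[...,0])<69)&(abs(W[...,1])<45)&(W[...,2]>46)&(W[...,2]<60);Q=W[k]
A=np.c_[Q[:,:2],np.ones(len(Q))];co=np.linalg.lstsq(A,Q[:,2],rcond=None)[0];print(len(Q),'tilt deg',np.degrees(co[:2]),'top z',co[2]);print(cv2.minAreaRect(Q[:,:2].astype(np.float32)))
k=(abs(W[...,0])>68)&(abs(W[...,0])<90)&(abs(W[...,1])<45)&(W[...,2]>52)&(W[...,2]<60);Q=W[k];print('boards',cv2.minAreaRect(Q[:,:2].astype(np.float32)),Q.min(0),Q.max(0))
im2,d2,P2,_,_=grab('top');o=np.load('top.npz')
cv2.imwrite('pics/fin.png',np.hstack([im,im2])[::1,::1] if 0 else cv2.resize(np.hstack([im,im2]),(800,300)))
r=np.s_[148:216,330:380];print('rack depth change med',np.nanmedian(d2[r]-o['d'][r]))
```

```text
[634.1300365  216.00401017 167.35156015]
9058 tilt deg [ 0.00455823 -0.08221193] top z 52.93638660179445
((0.06803131103515625, 0.16631698608398438), (68.2549057006836, 131.149169921875), 89.8666000366211)
boards ((0.097259521484375, 0.45454978942871094), (158.4493865966797, 61.87866973876953), 0.056534428149461746) [-79.13836392 -30.56250927  52.09240814] [79.29808241 31.32255198 58.21626622]
rack depth change med 1.947876
```

View pics/fin.png

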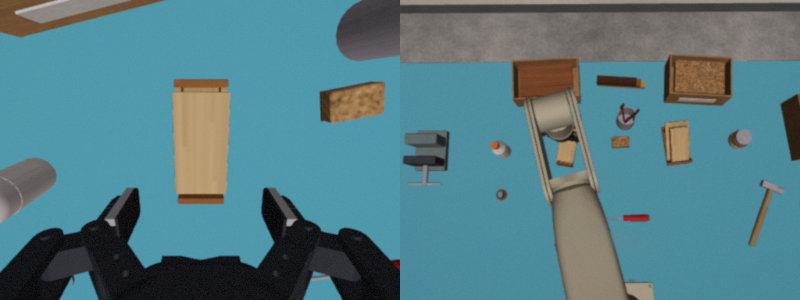

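The lid lies between the end boards at (200,142), offset 0.3 mm or less, tilt below 0.1°, top at 53 mm. The bottle, the tin and the other lids stand as before. Handing in.

```bash
python3 -c "
from cell import bot
print(bot.hand_in())"
```

```text
the job is handed in; nothing more can be done
None
```

I put the car on its wheels in the box and the top lid flat and centred on the side walls (within 0.5 mm, by the wrist camera), left the other lids, bottle and tin standing, and handed the job in; no verdict came back.

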